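# Unplug the swan-neck air nozzle and hang it in its bin

### The job

Take the swan-neck air nozzle off the blow-off stand: push its coupling's release collar down so that the nozzle pops up, then lift it out and hang it by its bend over the rim of the tall grey bin, with the brass plug end inside, clear of the floor, and the spout outside. Leave the other coupling's blanking plug in place, the spare nozzle hanging, and the other things on the bench where they are.

Things in the scene. Friction and masses are not known exactly. Their poses are not given: they have to be found in the camera images.
- stand: blow-off stand, screwed down: aluminium bar 60x146 mm, 24 mm high, gauge (top at z 71 mm) at the back of its middle, supply pipe at the -y end. Origin: centre of its underside, on the table; z up, y along the bar, -x its front. Two equal upright couplings at x = 0, y = +35 mm (left) and -35 mm (right), each with a sprung collar on top; one holds the nozzle, the other the blanking plug, either way round
- collar_left (a joint): travel of the left (+y) coupling's release collar, m: 0 up, 0.007 fully down; needs 4 N at first, 9 N at the end and about 3 N for friction; springs back. Fully down (half way may do), the jaws that lock the fitting open and a spring in the coupling pushes it 23 mm up in about 0.4 s; there it stands free, upright within 4 degrees, also when the collar is let go. Otherwise it cannot be pulled out
- collar_right (a joint): the same for the right (-y) coupling's release collar
- collar_left_top (a point): centre of the top face of the left collar's flange, on the coupling's axis: flange 52 mm across, 7 mm thick, its top at z = 81 mm when up, 74 mm when down. The ring to press on reaches from 10 to 26 mm from the axis; the brass shank of the fitting, 17 mm across, comes up through its hole
- collar_right_top (a point): the same for the right collar's flange
- nozzle: swan-neck air nozzle, about 120 g, lying in its plane y = 0: brass plug end, then steel tube 12 mm thick that rises, bends over in a half circle and comes down as a spout. Origin: foot of the plug end; z up the long leg, x towards the spout. Shank 17 mm thick to z = 61 mm, hexagon 21 mm to 71 mm, straight tube to 118 mm, where it is best held from above, fingers either side of the plane
- nozzle_foot (a point): foot of the plug end (the nozzle's origin): 27 mm above the table when plugged in, 50 mm when popped up. The nozzle can spin in the coupling; at the start its spout points within 0.8 rad of the stand's +x
- nozzle_tip (a point): open end of the spout, at x = 44, z = 83 mm of the nozzle; the spout is 15 mm thick here
- nozzle_crown (a point): top of the bend, at x = 22, z = 146 mm of the nozzle. Bend: mean radius 22 mm about x = 22, z = 118 mm, so its underside, which goes on the rim, is at z = 134 mm, and the clear gap between the legs is 32 mm (29 mm at the brass end of the spout)
- blank_plug: blanking plug in the other coupling: knurled steel cap 25 mm across, its top 76 mm above its foot. Origin: centre of its foot
- bin: tall open bin of grey sheet steel, fixed: outside 110 mm (x) by 130 mm (y), walls 3 mm with a rim bead 5 mm thick, rim top at z = 150 mm, inner floor at 3 mm. Origin: centre of its underside, on the table; z up, -x its front with a label plate. The nozzle hung on its rim leans until the long leg rests on the wall
- spare_nozzle: smaller bent nozzle, tube 10 mm thick, hanging over the bin's +y wall, 10 to 30 mm from the wall's middle towards the bin's -x; spout outside, long leg inside about 50 mm from the bin's middle in y, its bend reaching 10 mm above the rim. Origin: lower end of its long leg
- ipa_bottle: white wash bottle with a red spout, 44 mm across, 134 mm tall, standing at the back right; origin under its centre
- solder_spool: reel of solder wire, 55x74 mm across, 42 mm tall, standing at the back of the table; origin under its centre

How it is judged:
By the outcome, as a careful person would: the job done as asked, in the order asked, and still so for the second after the job is handed in, with the robot touching nothing.
It also fails if it takes over 64 s, if anything falls off the work surface, if the arm or the gripper's body presses on something with over 40 N, if the wrist force passes 120 N, or if a joint passes its speed limit or range.

### The arm

A 6-joint arm with a two-finger parallel gripper is mounted at the origin on the work surface; the furniture and walls round the work are solid. World frame = base frame: x ahead of the robot, y to its left, z up, the work surface at z = 0. Lengths are in mm, angles in rad, forces in N, time in s.
With the tool pointing down it reaches from about 350 to 975 mm from the base axis. Payload 7.1 kg.
Tool frame: the origin (TCP) lies midway between the tips of the shut fingers; the grasp point (between the pads) lies 19 mm behind it (ctrl.grip_point_offset is the distance from the TCP to the grasp point, in mm); z points along the fingers, y is the line along which they close (so a half turn about z gives the same grasp; the last joint's range is limited). The gripper opens to 88 mm and grips with 3 to 60 N. Pads are 20 mm wide; open, the fingers measure 115 mm over their backs; the gripper's body (75 mm by 178 mm) begins 61 mm behind the grasp point.
Start: joints at [1.183, 0.423, 1.63, -0, 1.089, -0.019], TCP at [225.278, 582.97, 222.675] pointing down, gripper open.
Joint ranges: [-3, 3], [-0.9, 2.11], [0.09, 2.58], [-1.31, 4.45], [0.11, 2.69], [-2.54, 2.54]. Speed limits (rad/s): [2.39, 2.39, 3.01, 3.14, 3.14, 3.14].

### API

Orientations are given as a rotation vector (axis times angle).
In Python, from workcell import get_obs, optics, close_job, spotter, ctrl gives the robot as it stands. The module is installed in compiled form; this text tells all that it offers.
- The arm moves only by the tool move_arm, never from a script. Its argument "rows" is a list of rows, each a list of 5 numbers: the shift along the tool's x, y, z in cm, then the turn about the tool's z in degrees, then the opening in per cent of the stroke, from 0 (shut) to 100 (fully open). A call has 1 to 10 rows; each row shifts and turns the commanded pose from where the row before left it, along the tool's axes as they then stand; what a row does not reach is not made up. A row lasts 1/8 s, in which the tool goes at most 62.5 mm and 10.7 degrees, less where a joint would pass 70% of its speed; a pose out of reach is approached as far as the arm can. A call with a gripper value outside its range is refused whole. The fingers move at their own pace and stop on an object; the grip force is fixed at half the most. Time passes only in rows, so rows that do not move let the fingers close. It gives the time, the measured TCP pose, the force, the opening and the grip force at its end, in the units of the state.
- get_obs(): the state, without advancing time (a new reading comes with each control period).
- optics.get_image(name): name is "scene" or "top" or "wrist"; returns the picture (420x560x3 uint8, blue, green, red); there is no depth.
- optics.calibration(name): a dict with "camera_matrix" (3x3 intrinsics, pixels), "distortion" ([k1, k2, p1, p2, k3] as OpenCV has them; the pictures are not rectified), "xyz" and "orientation" of the camera in the world. Camera axes: x right, y down, z forward; pixel columns grow to the right and rows downward; lengths in mm; the calibration is good to about 2 mm. A picture is of the moment at which its call begins: read the wrist's pose just before it. calibration takes no time and is no camera call; for the wrist camera it gives the pose at the moment of the call.
- close_job(): hands the job in; it is judged then, once.
Trained networks look in the newest picture that a camera, given by its name, has taken for a name from the list of things; names that differ only in an ending like _2 or _b are one class to them, and where a whole thing is asked for, a point or a joint stands for the part that bears it (a point fixed in the world has none). Each returns a list of dicts, best first, with "conf" (0 to 1); they miss things now and then, are a little off and sometimes report something else, mostly with a low value. They report only what shows in the picture. A call takes as long as a camera call.
- spotter.find_in(camera, label): "point" ([column, row] in pixels, amid what is visible of it).
- spotter.regions_of(camera, label): "region" (420x560 bool, what is visible of it) and "point" ([column, row] in pixels, amid what is visible of it).
The state is a dict: "t": time; "qpos": joint angles; "qvel": joint speeds; "joint_torque": joint torques, N m; "ee_pos": TCP position; "orientation": TCP orientation; "ft_force": force on the tool from outside, world axes, zero at the start; "moment": the same for the moment, N m; "width": finger opening in mm; "grasp_force": force on a finger pad.
Only numpy, scipy, OpenCV 4.12 (cv2) and the standard library are available. Lean on these libraries where they do the work, as an engineer would, in place of code of your own. Each camera call takes 0.05 s, during which the arm holds its last target. There are 200 camera calls.

## Working session

There is one attempt and no reset: what is moved stays moved. The work goes in short steps, Python scripts to look and compute and a tool call to move; the robot and the scene stay as the last step left them, time stands still between calls to the robot, and variables do not carry over. Pictures are saved under pics/ and viewed, at most 10 in all, crops included, and the job is handed in when it is done.

Besides the shell and the picture viewer there is one more tool, called by a JSON object that holds its "op" and its "data". move_arm: Moves the arm, as the interface text tells. Its arguments: {"type":"object","properties":{"rows":{"type":"array","items":{"type":"array","items":{"type":"number"}}}},"required":["rows"]}

```bash
mkdir -p pics
cat > h.py <<'E'
import numpy as np, cv2
from scipy.spatial.transform import Rotation as R
from workcell import get_obs, optics, close_job, spotter, ctrl
def ray(c,px):
    o=c["orientation"]; o=np.array(o,float)
    M=o if o.shape==(3,3) else R.from_rotvec(o).as_matrix()
    u=cv2.undistortPoints(np.array([[px]],float),np.array(c["camera_matrix"],float),np.array(c["distortion"],float))[0,0]
    d=M@np.array([u[0],u[1],1]); return np.array(c["xyz"],float),d
def atz(c,px,z):
    p,d=ray(c,px); return p+d*(z-p[2])/d[2]
def proj(c,X):
    M=R.from_rotvec(c["orientation"]).as_matrix() if np.array(c["orientation"]).shape==(3,) else np.array(c["orientation"])
    q=(np.atleast_2d(X)-np.array(c["xyz"]))@M
    return cv2.projectPoints(q,np.zeros(3),np.zeros(3),np.array(c["camera_matrix"],float),np.array(c["distortion"],float))[0][:,0]
E
cat > a.py <<'E'
from h import *
s=get_obs();print(s["ee_pos"],s["orientation"],s["t"])
ims=[]
for n in("scene","top","wrist"):
    c=optics.calibration(n);im=optics.get_image(n);cv2.imwrite(f"pics/{n}0.png",im)
    print(n,np.round(c["xyz"]),c["orientation"])
    for l,z in(("stand",30),("collar_left_top",81),("collar_right_top",81),("nozzle",110),("nozzle_crown",170),("nozzle_tip",110),("blank_plug",95),("bin",75),("spare_nozzle",150),("ipa_bottle",70),("solder_spool",20)):
        for r in spotter.find_in(n,l)[:2]: print(n,l,np.round(r["conf"],2),np.round(r["point"]),np.round(atz(c,r["point"],z)))
E
python3 a.py
```

```text
[225.07164214 582.46185385 221.90553968] [-5.76000942e-01 -3.08802097e+00  2.35592365e-03] 0.0
scene [   3. -566.  771.] [-2.1488498   0.87104235 -0.37834512]
scene stand 0.58 [356. 281.] [ 532. -276.   30.]
scene collar_left_top 0.65 [345. 260.] [ 527. -238.   81.]
scene collar_right_top 0.64 [362. 277.] [ 514. -298.   81.]
scene nozzle 0.7 [369. 258.] [ 549. -287.  110.]
scene nozzle_crown 0.9 [370. 258.] [ 500. -313.  170.]
scene nozzle_tip 0.62 [371. 255.] [ 558. -285.  110.]
scene blank_plug 0.58 [347. 249.] [ 546. -227.   95.]
scene bin 0.86 [182. 197.] [381. 245.  75.]
scene bin 0.71 [367. 255.] [ 581. -265.   75.]
scene spare_nozzle 0.47 [160. 178.] [342. 272. 150.]
scene ipa_bottle 0.78 [401. 228.] [ 727. -269.   70.]
scene solder_spool 0.69 [305. 190.] [711.  64.  20.]
scene solder_spool 0.3 [371. 259.] [ 623. -255.   20.]
top [ 387.    5. 1217.] [-2.15977008  2.15535329 -0.13799574]
top stand 0.84 [381. 225.] [ 526. -261.   30.]
top collar_left_top 0.78 [368. 214.] [ 547. -218.   81.]
top collar_right_top 0.82 [397. 229.] [ 508. -288.   81.]
top nozzle 0.72 [412. 216.] [ 537. -318.  110.]
top nozzle 0.23 [397. 224.] [ 517. -282.  110.]
top nozzle_crown 0.67 [412. 215.] [ 531. -302.  170.]
top nozzle_tip 0.79 [410. 217.] [ 536. -313.  110.]
top blank_plug 0.67 [181. 280.] [383. 245.  95.]
top blank_plug 0.42 [374. 216.] [ 539. -229.   95.]
top bin 0.66 [181. 279.] [385. 248.  75.]
top spare_nozzle 0.43 [159. 295.] [347. 282. 150.]
top ipa_bottle 0.73 [381. 143.] [ 734. -257.   70.]
top solder_spool 0.65 [255. 156.] [711.  72.  20.]
wrist [149. 614. 384.] [2.37689323 1.62904889 0.24862249]
```

```bash
python3 -c "
import cv2
a=cv2.imread('pics/scene0.png');b=cv2.imread('pics/top0.png')
f=lambda i,y,x,h,w:cv2.resize(i[y:y+h,x:x+w],(400,300),interpolation=2)
cv2.imwrite('pics/m0.png',cv2.vconcat([cv2.hconcat([f(a,200,290,120,160),f(a,130,100,120,160)]),cv2.hconcat([f(b,150,320,120,160),f(b,220,100,120,160)])]))"
```

```text
(no output)
```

View pics/m0.png

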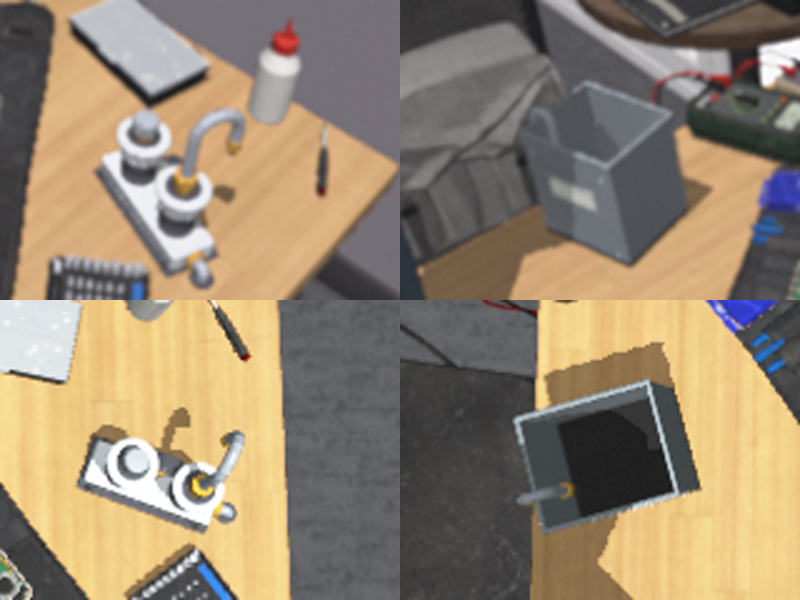

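View pics/scene0.png

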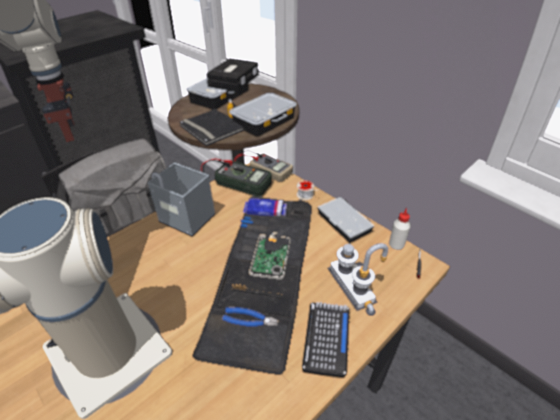

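```bash
python3 -c "
from h import *
a=cv2.imread('pics/scene0.png');b=cv2.imread('pics/wrist0.png')
cv2.imwrite('pics/m1.png',cv2.hconcat([cv2.resize(a[0:150,0:112],(336,450),interpolation=2),cv2.resize(b,(460,345))[0:345].copy() if 0 else cv2.copyMakeBorder(cv2.resize(b,(460,345)),0,105,0,0,0)]))
c=optics.calibration('top')
for p in((398.8,226),(372.8,215.6)): print(atz(c,p,81))
P=[atz(c,(100+.4*x,220+.4*y),150) for x,y in((115,118),(250,83),(278,192),(141,230))];print(np.round(P),np.mean(P,0))
c=optics.calibration('scene');print(proj(c,[[225,582,222],[225,582,300]]))
print(get_obs()['t'])
"
```

```text
[ 516.62655265 -293.14970647   81.        ]
[ 542.6981325 -228.352001    81.       ]
[[411. 315. 150.]
 [444. 190. 150.]
 [344. 162. 150.]
 [309. 287. 150.]] [377.00063591 238.43756552 150.        ]
[[ 69.72269771 132.50159302]
 [ 60.64322784 109.0207523 ]]
1.8
```

View pics/m1.png

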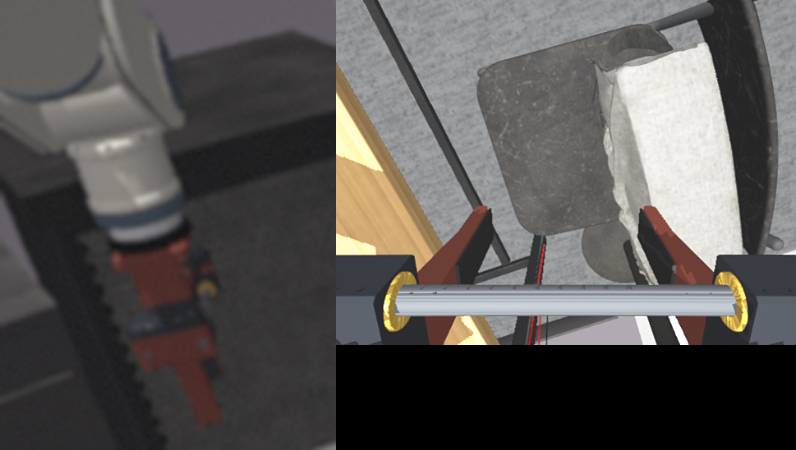

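{"op": "move_arm", "data": {"rows": [[-3.67,-4.44,0,0,100],[-3.67,-4.44,0,0,100],[-3.67,-4.44,0,0,100],[-3.67,-4.44,0,0,100],[-3.67,-4.44,0,0,100],[-3.67,-4.44,0,0,100],[-3.67,-4.44,0,0,100],[-3.67,-4.44,0,0,100]]}}

```text
t: 2.8
ee_pos: [371.6, 144.2, 223.1]
orientation: [0.575, 3.087, 0.001]
ft_force: [0.3, -0.6, 0.3]
width: 88.0
grasp_force: 0.0
```

{"op": "move_arm", "data": {"rows": [[-3.67,-4.44,0,0,45],[-3.67,-4.44,0,0,45],[-3.67,-4.44,0,0,45],[-3.67,-4.44,0,0,45],[-3.67,-4.44,0,0,45],[-3.67,-4.44,0,0,45],[-3.67,-4.44,0,0,45],[-3.67,-4.44,0,0,45],[0,0,0,0,45],[0,0,0,0,45]]}}

```text
t: 4.05
ee_pos: [516.3, -290.9, 222.2]
orientation: [-0.577, -3.087, -0.001]
ft_force: [0.2, 0.8, 1.0]
width: 39.4
grasp_force: 0.0
```

```bash
cat > b.py <<'E'
from h import *
s=get_obs();c=optics.calibration("wrist");im=optics.get_image("wrist")
p=np.array(s["ee_pos"]);M=R.from_rotvec(s["orientation"]).as_matrix();print(p,s["orientation"],s["t"],s["width"],s["qpos"])
Mc=R.from_rotvec(c["orientation"]).as_matrix()
print("cam in tool",(np.array(c["xyz"])-p)@M,"\n",M.T@Mc, c["camera_matrix"])
for l,z in(("collar_left_top",81),("collar_right_top",81),("nozzle_crown",173),("nozzle_tip",110),("nozzle",110),("blank_plug",103)):
    for r in spotter.find_in("wrist",l)[:1]: print(l,np.round(r["conf"],2),np.round(r["point"]),np.round(atz(c,r["point"],z)))
cv2.imwrite("pics/w1.png",im)
E
python3 b.py
```

```text
[ 516.31731361 -290.88894673  222.23712452] [-5.76765159e-01 -3.08702375e+00 -1.03828468e-03] 4.05 39.36874638857383 [-5.33267655e-01  3.77041100e-01  1.70300571e+00  2.61408270e-04
  1.06285334e+00 -1.73477969e+00]
cam in tool [  81.90843826    1.08886653 -161.5296667 ] 
 [[-3.11929602e-04 -9.54537472e-01 -2.98090785e-01]
 [ 9.99999942e-01 -3.39123385e-04  3.95060687e-05]
 [-1.38799579e-04 -2.98090756e-01  9.54537523e-01]] [[361.78498685   0.         279.04591439]
 [  0.         361.78498685 209.89491019]
 [  0.           0.           1.        ]]
collar_left_top 0.66 [352. 189.] [ 533. -229.   81.]
collar_right_top 0.87 [279. 186.] [ 508. -287.   81.]
nozzle_crown 0.75 [277. 242.] [ 521. -293.  173.]
nozzle_tip 0.84 [276. 241.] [ 544. -303.  110.]
nozzle 0.97 [276. 241.] [ 544. -303.  110.]
blank_plug 0.63 [364. 207.] [ 544. -227.  103.]
```

View pics/w1.png

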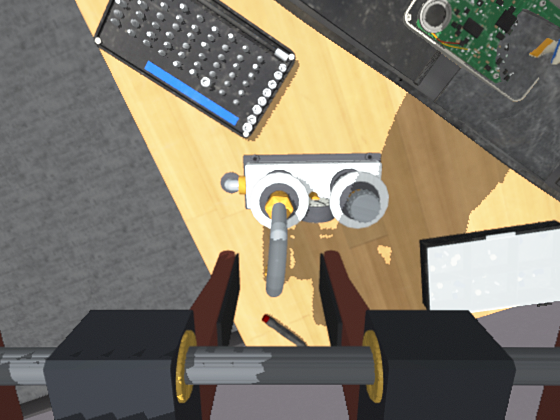

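```bash
python3 -c "
from h import *
c=optics.calibration('scene');im=optics.get_image('scene');s=get_obs()
p=np.array(s['ee_pos']);M=R.from_rotvec(s['orientation']).as_matrix()
q=proj(c,[p-M[:,2]*k for k in(0,80,100,122,150)]);print(q)
x,y=int(q[2][0]),int(q[2][1]);x0,y0=max(0,min(x-60,440)),max(0,y-45)
cr=cv2.resize(im[y0:y0+90,x0:x0+120],(800,600),interpolation=2)
for a in q: cv2.circle(cr,(int((a[0]-x0)*6.667),int((a[1]-y0)*6.667)),3,(0,255,0),-1)
cv2.imwrite('pics/g1.png',cr)"
```

```text
[[369.40963017 230.17922052]
 [375.45909535 200.31640964]
 [377.08878913 192.16799789]
 [378.93956497 182.85885809]
 [381.3865862  170.45793085]]
```

View pics/g1.png

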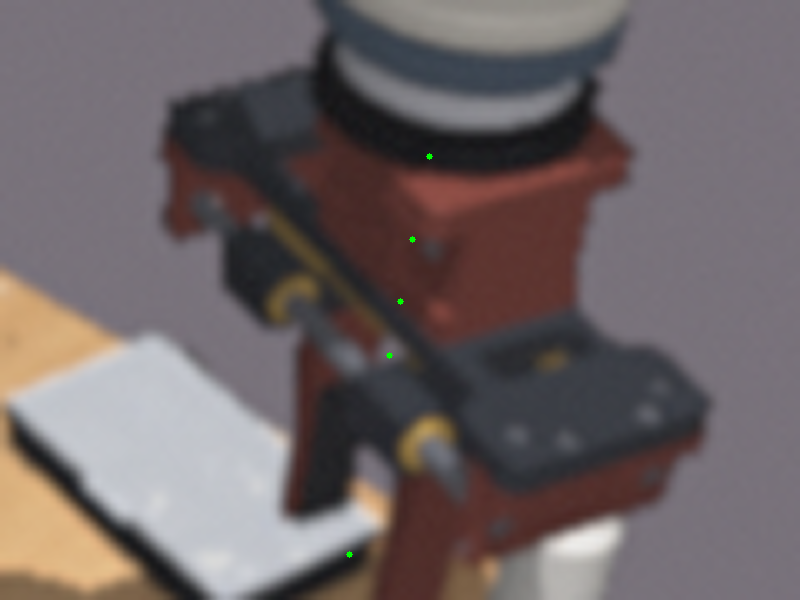

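```bash
python3 -c "
from h import *
c=optics.calibration('scene');s=get_obs()
p=np.array(s['ee_pos']);M=R.from_rotvec(s['orientation']).as_matrix()
q=proj(c,[p-M[:,2]*100])
x,y=int(q[0][0]),int(q[0][1]);x0,y0=max(0,min(x-60,440)),max(0,y-45)
im=cv2.imread('pics/g1.png')
def P(v): return tuple(int(k) for k in (proj(c,p+M@np.array(v,float))[0]-[x0,y0])*6.667)
for z,col in((-80,(255,255,0)),(-105,(0,255,255)),(-130,(255,0,255))):
    cs=[P((a,b,z)) for a,b in((37.5,89),(37.5,-89),(-37.5,-89),(-37.5,89))]
    cv2.polylines(im,[np.array(cs)],True,col,1)
for a,b in((10,19.7),(-10,19.7),(10,-19.7),(-10,-19.7)): cv2.line(im,P((a,b,0)),P((a,b,-80)),(0,255,0),1)
cv2.line(im,P((29.3,-89,-100)),P((29.3,89,-100)),(255,255,255),1)
cv2.imwrite('pics/g2.png',im)"
```

```text
(no output)
```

View pics/g2.png

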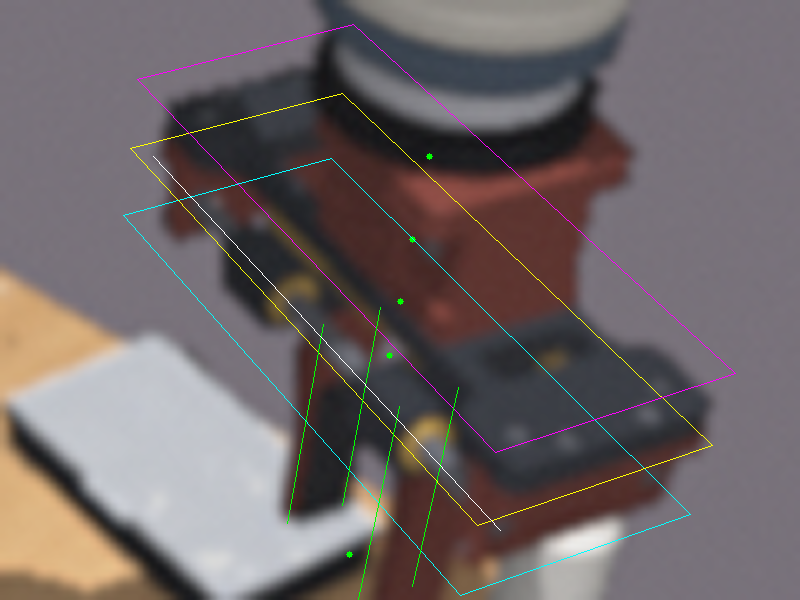

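```bash
cat > n.py <<'E'
from h import *
import sys
c=optics.calibration("wrist");s=get_obs();p=np.array(s["ee_pos"]);M=R.from_rotvec(s["orientation"]).as_matrix()
def fit(pts,z0):  # pts: list of (px, nozzle-local xyz); solve axis x,y, yaw
    from scipy.optimize import least_squares
    def f(v):
        cs,sn=np.cos(v[2]),np.sin(v[2]);X=[[v[0]+cs*l[0]-sn*l[1],v[1]+sn*l[0]+cs*l[1],z0+l[2]] for _,l in pts]
        return (proj(c,X)-np.array([q for q,_ in pts])).ravel()
    r=least_squares(f,[517,-293,-0.4]);return r.x,np.round(r.fun,1)
im=cv2.imread("pics/w1.png");
g=spotter.regions_of("wrist","nozzle") if 0 else None
pts=[((279,204),(0,0,71)),((274.5,292),(44,0,140)),((309,199),None)]
v,e=fit([pts[0],((278,240),(8,0,143)) if 0 else ((274.5,287),(45,0,132))],27);print(v,e)
for px in((279.5,199),): print("flange",atz(c,px,81))
d=np.array([v[0],v[1],p[2]])-p;print("axis in tool",M.T@d,"spout dir in tool",M.T@[np.cos(v[2]),np.sin(v[2]),0])
E
python3 n.py
```

```text
[ 5.18524691e+02 -2.90112395e+02 -4.41649628e-01] [ 0.1 -1.5 -0.1  1.4]
flange [ 520.29548214 -290.42338022   81.        ]
axis in tool [-1.20974264e+00  1.15320692e+00  3.12350706e-04] spout dir in tool [-9.97283822e-01 -7.36538045e-02  3.09479707e-04]
```

{"op": "move_arm", "data": {"rows": [[-2.0,0.1,0,4.2,30],[0,0,0,0,30],[0,0,4,0,30],[0,0,4,0,30],[0,0,3,0,30],[0,0,0,0,30]]}}

```text
t: 5.2
ee_pos: [533.7, -296.4, 110.5]
orientation: [-0.686, -3.061, -0.003]
ft_force: [-1.2, 0.2, 1.1]
width: 26.4
grasp_force: 0.0
```

```bash
python3 -c "
from h import *
s=get_obs();print(s['ee_pos'],s['width'],s['ft_force'],s['t'])
cv2.imwrite('pics/w2.png',optics.get_image('wrist'))"
```

```text
[ 533.73879054 -296.41256391  110.52481982] 26.383479714017618 [-1.19738471  0.20016337  1.11331607] 5.2
```

View pics/w2.png

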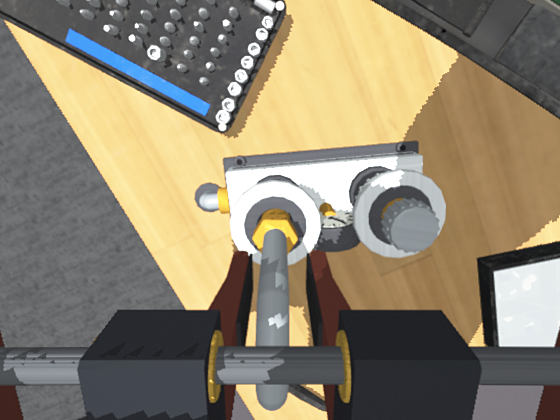

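{"op": "move_arm", "data": {"rows": [[0,-0.13,0.5,1,30],[0,0,0.5,0,30],[0,0,0.4,0,30],[0,0,0.1,0,30],[0,0,0.1,0,30]]}}

```text
t: 5.88
ee_pos: [535.4, -298.8, 96.7]
orientation: [0.715, 3.059, -0.0]
ft_force: [0.1, 0.2, 0.3]
width: 26.2
grasp_force: 0.0
```

{"op": "move_arm", "data": {"rows": [[0,0,0.1,0,30],[0,0,0.1,0,30]]}}

```text
t: 6.12
ee_pos: [535.4, -298.8, 94.7]
orientation: [0.715, 3.059, -0.0]
ft_force: [-0.7, -0.2, -0.3]
width: 26.2
grasp_force: 0.0
```

{"op": "move_arm", "data": {"rows": [[0,0,0.1,0,30],[0,0,0.1,0,30]]}}

```text
t: 6.38
ee_pos: [535.4, -298.8, 92.6]
orientation: [-0.716, -3.059, -0.0]
ft_force: [0.2, 0.3, -0.0]
width: 26.4
grasp_force: 0.0
```

{"op": "move_arm", "data": {"rows": [[0,0,0.1,0,30],[0,0,0.1,0,30]]}}

```text
t: 6.62
ee_pos: [535.4, -298.8, 90.6]
orientation: [-0.716, -3.059, 0.0]
ft_force: [0.3, -0.5, -0.4]
width: 26.4
grasp_force: 0.0
```

{"op": "move_arm", "data": {"rows": [[0,0,0.1,0,30],[0,0,0.1,0,30]]}}

```text
t: 6.88
ee_pos: [535.4, -298.8, 88.6]
orientation: [0.716, 3.059, -0.0]
ft_force: [0.4, -0.7, -0.1]
width: 26.7
grasp_force: 0.0
```

{"op": "move_arm", "data": {"rows": [[0,0,0.1,0,30],[0,0,0.1,0,30]]}}

```text
t: 7.12
ee_pos: [535.4, -298.8, 86.6]
orientation: [0.716, 3.059, -0.0]
ft_force: [-0.6, -0.6, 0.1]
width: 26.4
grasp_force: 0.0
```

{"op": "move_arm", "data": {"rows": [[0,0,0.1,0,30],[0,0,0.1,0,30]]}}

```text
t: 7.38
ee_pos: [535.4, -298.8, 84.6]
orientation: [0.716, 3.059, -0.0]
ft_force: [-0.5, 0.1, 0.9]
width: 26.1
grasp_force: 0.0
```

{"op": "move_arm", "data": {"rows": [[0,0,0.1,0,30],[0,0,0.1,0,30],[0,0,0.1,0,30],[0,0,0,0,30]]}}

```text
t: 7.88
ee_pos: [535.3, -298.8, 81.6]
orientation: [-0.716, -3.059, -0.0]
ft_force: [-0.4, -0.6, -0.0]
width: 26.0
grasp_force: 0.0
```

{"op": "move_arm", "data": {"rows": [[0,0,0.1,0,30],[0,0,0.1,0,30]]}}

```text
t: 8.12
ee_pos: [535.5, -298.9, 80.1]
orientation: [0.715, 3.059, -0.0]
ft_force: [-0.7, 0.2, 4.9]
width: 26.5
grasp_force: 2.8
```

{"op": "move_arm", "data": {"rows": [[0,0,0.1,0,30],[0,0,0.1,0,30]]}}

```text
t: 8.38
ee_pos: [535.5, -298.9, 78.4]
orientation: [0.715, 3.059, -0.0]
ft_force: [-1.5, 1.0, 9.0]
width: 26.5
grasp_force: 2.8
```

{"op": "move_arm", "data": {"rows": [[0,0,0.1,0,30],[0,0,0.1,0,30]]}}

```text
t: 8.62
ee_pos: [535.6, -298.9, 76.8]
orientation: [0.715, 3.059, -0.0]
ft_force: [-3.9, 2.3, 12.1]
width: 26.6
grasp_force: 3.5
```

{"op": "move_arm", "data": {"rows": [[0,0,0.1,0,30],[0,0,0.1,0,30]]}}

```text
t: 8.88
ee_pos: [536.3, -299.4, 75.7]
orientation: [0.715, 3.057, -0.001]
ft_force: [-3.8, 2.0, 18.6]
width: 26.5
grasp_force: 3.9
```

{"op": "move_arm", "data": {"rows": [[0,0,0.1,0,30],[0,0,0,0,30],[0,0,0,0,30]]}}

```text
t: 9.25
ee_pos: [537.0, -299.8, 75.3]
orientation: [0.715, 3.055, -0.002]
ft_force: [-2.6, 0.0, 17.2]
width: 26.5
grasp_force: 4.0
```

```bash
python3 -c "
from h import *
c=optics.calibration('scene');im=optics.get_image('scene')
a=cv2.resize(im[215:305,310:430],(400,300),interpolation=2)
w=optics.get_image('wrist')
cv2.imwrite('pics/v3.png',cv2.hconcat([a,cv2.resize(w,(400,300))]))"
```

```text
(no output)
```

View pics/v3.png

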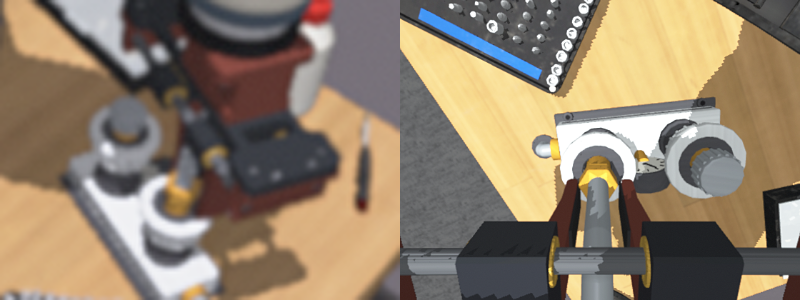

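{"op": "move_arm", "data": {"rows": [[0,0,-0.5,0,30],[0,0,-0.6,0,30],[0,0,-0.8,0,30],[0,0,-0.8,0,30],[0,0,0,0,30]]}}

```text
t: 9.98
ee_pos: [535.7, -299.0, 100.3]
orientation: [0.715, 3.058, -0.001]
ft_force: [0.5, -0.1, -0.6]
width: 26.2
grasp_force: 0.0
```

```bash
python3 -c "
from h import *
s=get_obs();print(s['ee_pos'],s['ft_force'])
c=optics.calibration('scene');im=optics.get_image('scene')
a=cv2.resize(im[215:305,310:430],(400,300),interpolation=2)
w=optics.get_image('wrist');cv2.imwrite('pics/w4.png',w)
cv2.imwrite('pics/v4.png',cv2.hconcat([a,cv2.resize(w,(400,300))]))"
```

```text
[ 535.71803634 -298.99383947  100.34778059] [ 0.50569674 -0.08172217 -0.59090129]
```

View pics/v4.png

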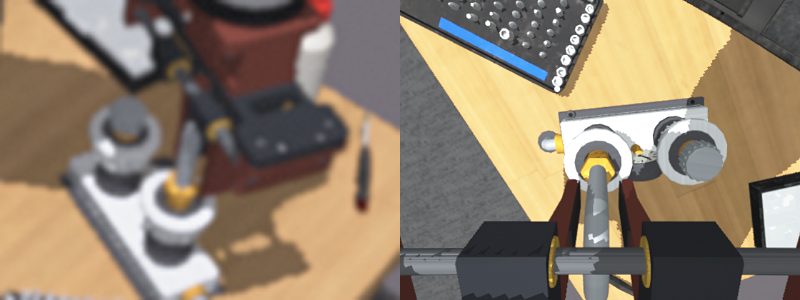

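```bash
python3 -c "
from h import *
cw=optics.calibration('wrist');cs=optics.calibration('scene')
for z in(81,88,98,111,121): print(z,proj(cw,[519.5,-290.3,z])[0],proj(cs,[519.5,-290.3,z])[0])
import glob
im=cv2.imread('pics/w4.png');h=cv2.cvtColor(im,cv2.COLOR_BGR2HSV);m=cv2.inRange(h,(15,130,80),(35,255,255))[190:270,230:330]
n,l,st,ce=cv2.connectedComponentsWithStats(m)
for i in range(1,n):
  if st[i,4]>30: print(st[i]+np.array([230,190,0,0,0]),ce[i]+[230,190])
"
```

```text
81 [277.979516   224.02144703] [360.76702574 273.45870095]
88 [277.94090776 228.6266454 ] [361.17799311 271.51774671]
98 [277.88062639 235.81632869] [361.77210284 268.70746121]
111 [277.7916487  246.42704367] [362.55701113 264.9867044 ]
121 [277.71335307 255.76239081] [363.17065116 262.0714978 ]
[324 202   6  13  56] [327.01785714 207.91071429]
[ 253  210   48   47 1097] [276.80401094 229.50592525]
```

{"op": "move_arm", "data": {"rows": [[0,0,-5,0,30],[0,0,-5,0,30],[4.5,0,0,10,25],[0,0,0,10,25],[0,0,0,10,25],[0,0,0,10,25],[0,0,0,10,25],[0,0,0,10,25],[0,0,0,10,25],[0,0,0,10,25]]}}

```text
t: 11.32
ee_pos: [494.7, -278.7, 199.2]
orientation: [-2.519, -1.876, 0.001]
ft_force: [-0.6, -0.4, 0.1]
width: 22.0
grasp_force: 0.0
```

{"op": "move_arm", "data": {"rows": [[0,0,0,10,25],[0,0,0,10,25],[0,0,0,10,25],[0,0,0,10,25],[0,0,0,10,25],[0,0,0,10,25],[0,0,0,10,25],[0,0,0,10,25],[0,0,0,10,25],[0,0,0,10,25]]}}

```text
t: 12.58
ee_pos: [494.8, -278.7, 199.2]
orientation: [-3.057, 0.724, 0.001]
ft_force: [-0.1, 0.6, 0.0]
width: 21.8
grasp_force: 0.0
```

```bash
cat > st.py <<'E'
from h import *
s=get_obs();p=np.array(s["ee_pos"]);M=R.from_rotvec(s["orientation"]).as_matrix()
print(p,s["width"],s["ft_force"],s["t"],s["qpos"][5])
print("axis in tool",M.T@(np.array([519.5,-290.3,p[2]])-p),"spout",M.T@[.8963,-.4434,0])
E
python3 st.py; python3 -c "
from h import *
c=optics.calibration('wrist')
im=cv2.imread('pics/v3.png')[:,400:];h=cv2.cvtColor(im,cv2.COLOR_BGR2HSV);m=cv2.inRange(h,(15,130,80),(35,255,255))[120:220,150:250]
n,l,st,ce=cv2.connectedComponentsWithStats(m)
for i in range(1,n):
  if st[i,4]>30: print((st[i]+np.array([150,120,0,0,0]))*1.4,(ce[i]+[150,120])*1.4)
d=dict(c);M=R.from_rotvec([.715,3.055,-.002]).as_matrix()
d['xyz']=np.array([537,-299.8,75.3])+M@[81.9,1.1,-161.5]
Mt=np.array([[0,-.9545375,-.298091],[1,0,0],[0,-.298091,.9545375]])
d['orientation']=R.from_matrix(M@Mt).as_rotvec()
for z in(88,98,103,108,121):print(z,proj(d,[519.5,-290.3,z])[0])
"
```

```text
[ 494.77218947 -278.71640217  199.22995238] 21.761002246789968 [-0.13645042  0.5540946   0.04516493] 12.575 1.5022071105142656
axis in tool [ 2.72962913e+01 -7.45879438e-01 -2.22678390e-02] spout [ 9.99960259e-01 -6.00512114e-03 -8.17349375e-04]
[210.  193.2  14.   30.8 238. ] [216.38235294 208.45176471]
[329.  211.4  19.6  14.  138.6] [336.91919192 218.23030303]
[ 249.2  218.4   56.    58.8 1142.4] [276.64583333 243.28088235]
88 [278.24115723 243.50151609]
98 [278.18257801 252.86939844]
103 [278.15041544 258.01226696]
108 [278.11607807 263.50248965]
121 [278.01488321 279.68019958]
```

{"op": "move_arm", "data": {"rows": [[0,-0.07,4,0,25],[0,0,4,0,25],[0,0,3,0,25],[0,0,0.3,0,25],[0,0,0.2,0,25],[0,0,0.2,0,25],[0,0,0.1,0,25]]}}

```text
t: 13.45
ee_pos: [495.9, -278.5, 82.6]
orientation: [3.059, -0.715, 0.002]
ft_force: [-0.1, 0.3, -0.5]
width: 21.8
grasp_force: 0.0
```

{"op": "move_arm", "data": {"rows": [[0,0,0.1,0,25],[0,0,0.1,0,25],[0,0,0.1,0,25]]}}

```text
t: 13.82
ee_pos: [495.7, -278.4, 79.3]
orientation: [3.059, -0.715, 0.001]
ft_force: [-1.4, -0.3, 5.6]
width: 22.2
grasp_force: 2.9
```

{"op": "move_arm", "data": {"rows": [[0,0,0.1,0,25],[0,0,0.1,0,25]]}}

```text
t: 14.08
ee_pos: [495.7, -278.4, 77.4]
orientation: [3.059, -0.715, 0.002]
ft_force: [-1.5, 2.0, 6.3]
width: 22.1
grasp_force: 3.0
```

{"op": "move_arm", "data": {"rows": [[0,0,0.1,0,25],[0,0,0.1,0,25]]}}

```text
t: 14.32
ee_pos: [495.7, -278.4, 75.5]
orientation: [3.059, -0.715, 0.002]
ft_force: [-1.6, 0.8, 7.9]
width: 21.9
grasp_force: 3.9
```

{"op": "move_arm", "data": {"rows": [[0,0,0.1,0,25],[0,0,0.1,0,25]]}}

```text
t: 14.58
ee_pos: [495.7, -278.4, 73.8]
orientation: [3.059, -0.715, 0.001]
ft_force: [-3.2, 2.2, 16.5]
width: 22.3
grasp_force: 8.3
```

{"op": "move_arm", "data": {"rows": [[0,0,0.1,0,25],[0,0,0,0,25]]}}

```text
t: 14.82
ee_pos: [495.7, -278.5, 73.7]
orientation: [3.059, -0.715, 0.002]
ft_force: [-4.9, 3.0, 18.8]
width: 21.8
grasp_force: 9.7
```

```bash
python3 st.py
cat > hex.py <<'E'
from h import *
import sys
c=optics.calibration('wrist');w=optics.get_image('wrist');cv2.imwrite('pics/%s.png'%sys.argv[1],w)
h=cv2.cvtColor(w,cv2.COLOR_BGR2HSV);m=cv2.inRange(h,(15,130,80),(35,255,255))
n,l,st,ce=cv2.connectedComponentsWithStats(m)
for i in range(1,n):
  if st[i,4]>60: print(st[i],ce[i])
for z in(81,98,110,121):print(z,proj(c,[519.5,-290.3,z])[0])
for l in ("nozzle","nozzle_crown","nozzle_tip"):
  for r in spotter.find_in("wrist",l)[:1]: print(l,r["conf"],np.round(r["point"]))
E
python3 hex.py h5
```

```text
[ 495.7445679  -278.46721018   73.66071346] 21.75760165568304 [-4.86248709  2.98279327 18.8424791 ] 14.825 1.4977079759840755
axis in tool [26.53921253  0.06851103  0.03120701] spout [ 9.99977922e-01 -1.53032034e-04  1.17548205e-03]
[338 164  14  32 374] [344.11764706 179.31283422]
[127 214  28  27 150] [143.08 223.7 ]
[219 330  14  73 554] [223.70216606 366.08122744]
[326 330  15  73 556] [334.4028777  366.35431655]
81 [281.79317312 226.92577729]
98 [282.09979181 241.25188348]
110 [282.3602064  253.41661184]
121 [282.64062131 266.51295809]
nozzle 0.62 [293. 208.]
nozzle_crown 0.57 [291. 213.]
nozzle_tip 0.64 [290. 210.]
```

```bash
cat > sc.py <<'E'
from h import *
import sys
for n in("scene","top"):
  c=optics.calibration(n);im=optics.get_image(n);cv2.imwrite(f'pics/{n}_{sys.argv[1]}.png',im)
  for l in ("nozzle","nozzle_crown","nozzle_tip"):
    for r in spotter.regions_of(n,l)[:1]:
      ys,xs=np.where(r["region"]);print(n,l,round(r["conf"],2),np.round(r["point"]),xs.min(),xs.max(),ys.min(),ys.max())
  for k,z in(("foot27",0),("popped",23)):
    X=np.array([[519.5,-290.3,98+z],[539.2,-300,173+z],[559,-310,110+z]]);print(n,k,np.round(proj(c,X),1).tolist())
E
python3 sc.py a
```

```text
scene nozzle 0.76 [385. 240.] 374 392 236 254
scene nozzle_crown 0.75 [388. 246.] 372 392 236 256
scene nozzle_tip 0.73 [388. 243.] 372 392 236 255
scene foot27 [[361.8, 268.7], [375.6, 243.7], [379.9, 260.6]]
scene popped [[363.2, 262.1], [377.3, 236.3], [381.6, 253.8]]
top foot27 [[399.4, 224.1], [411.7, 211.8], [408.1, 207.5]]
top popped [[401.9, 222.9], [414.6, 210.3], [410.8, 206.0]]
```

{"op": "move_arm", "data": {"rows": [[0,0,-1,0,25],[0,0,-1.2,0,25],[0,0,-2,0,30],[0,0,-2,0,40],[0,0,0,0,40]]}}

```text
t: 16.05
ee_pos: [496.2, -278.7, 135.1]
orientation: [3.058, -0.715, 0.005]
ft_force: [0.6, -0.5, -1.0]
width: 35.0
grasp_force: 0.0
```

```bash
python3 st.py; python3 sc.py b; python3 hex.py h6
```

```text
[ 496.24776243 -278.73266687  135.12946827] 35.0024580898778 [ 0.57580568 -0.46389535 -0.98326218] 16.05 1.4976874957427406
axis in tool [25.97038073  0.05402091  0.07844746] spout [ 9.99974054e-01 -1.43962816e-04  3.02004176e-03]
scene nozzle 0.63 [364. 273.] 361 370 267 277
scene nozzle_crown 0.63 [364. 276.] 361 369 268 276
scene nozzle_tip 0.6 [364. 272.] 361 369 268 276
scene foot27 [[361.8, 268.7], [375.6, 243.7], [379.9, 260.6]]
scene popped [[363.2, 262.1], [377.3, 236.3], [381.6, 253.8]]
top foot27 [[399.4, 224.1], [411.7, 211.8], [408.1, 207.5]]
top popped [[401.9, 222.9], [414.6, 210.3], [410.8, 206.0]]
[326 149  11  26 239] [330.92887029 161.30962343]
[260 185   7  23  86] [263.41860465 195.80232558]
[ 20 331  14  15 100] [ 25.   336.83]
[186 330  20  73 705] [193.57588652 366.33333333]
[353 330  20  73 704] [364.52414773 366.51704545]
81 [281.21693783 191.91340842]
98 [281.38667264 199.57640675]
110 [281.52367938 205.76111722]
121 [281.66438838 212.11228685]
nozzle 0.96 [285. 155.]
nozzle_crown 0.69 [286. 156.]
nozzle_tip 0.6 [285. 157.]
```

```bash
cat > fit.py <<'E'
from h import *
from scipy.optimize import minimize
th=np.linspace(np.pi,0,13)
C=np.array([[0,0,z] for z in np.arange(60,118,6)]+[[22+22*np.cos(t),0,118+22*np.sin(t)] for t in th]+[[44,0,z] for z in(110,104,98,91,85)])
RAD=[10 if c[0]==0 and c[2]<71 else (7.5 if c[0]==44 and c[2]<100 else 6) for c in C]
def mask(c,v,Z0):
    x,y,w=v;cs,sn=np.cos(w),np.sin(w);X=np.c_[x+cs*C[:,0],y+sn*C[:,0],Z0+C[:,2]]
    M=R.from_rotvec(c["orientation"]).as_matrix();d=((X-c["xyz"])@M)[:,2];q=proj(c,X);f=c["camera_matrix"][0][0]
    m=np.zeros((420,560),np.uint8)
    for i in range(len(q)):
        r=max(1,int(f*RAD[i]/d[i]));a=tuple(int(k) for k in q[i])
        cv2.circle(m,a,r,1,-1)
        if i: cv2.line(m,tuple(int(k) for k in q[i-1]),a,1,2*r)
    return m>0
if __name__=="__main__":
    c=optics.calibration("wrist");optics.get_image("wrist")
    g=max(spotter.regions_of("wrist","nozzle"),key=lambda r:r["conf"])["region"]
    ys,xs=np.where(g);print("box",xs.min(),xs.max(),ys.min(),ys.max(),g.sum())
    for Z0 in(27,38,50):
        f=lambda v:1-(mask(c,v,Z0)[:325]&g[:325]).sum()/(mask(c,v,Z0)[:325]|g[:325]).sum()
        b=min((minimize(f,[519.5,-290.3,w],method="Nelder-Mead",options=dict(initial_simplex=[[519.5,-290.3,w],[527,-290,w],[519,-283,w],[519,-290,w+.2]])) for w in(-.7,-.46,-.2)),key=lambda r:r.fun)
        print(Z0,b.x,1-b.fun,"at nominal",1-f([519.5,-290.3,-.46]))
E
python3 fit.py
```

```text
box 260 307 77 236 5934
27 [ 5.30698461e+02 -2.96861347e+02 -4.79872377e-01] 0.7528146529994959 at nominal 0.6214716143355534
38 [ 5.27894239e+02 -2.95979254e+02 -4.62378372e-01] 0.8704296545914069 at nominal 0.5956260091002495
50 [ 5.30479449e+02 -2.96876310e+02 -4.56568439e-01] 0.9323632874960026 at nominal 0.5737072976206301
```

{"op": "move_arm", "data": {"rows": [[1.5,0,0,0,40],[1.4,0,0,0,40],[0,0,0,0,0],[0,0,0,0,0],[0,0,0,0,0],[0,0,0,0,0],[0,0,0,0,0]]}}

```text
t: 17.62
ee_pos: [520.8, -291.3, 133.5]
orientation: [3.059, -0.715, -0.001]
ft_force: [-1.9, -3.4, -2.7]
width: 11.3
grasp_force: 30.0
```

```bash
python3 st.py; python3 -c "
from h import *
print(get_obs()['grasp_force'])"; python3 fit.py
```

```text
[ 520.8075246  -291.27393557  133.53371386] 11.347647515289372 [-1.92510324 -3.37135648 -2.67723939] 17.625 1.501178860388954
axis in tool [-1.60383343e+00 -2.93068011e-01  7.34091064e-04] spout [ 9.99978465e-01 -7.49788503e-05 -5.59459620e-04]
29.971991284255637
box 259 302 153 308 5320
27 [ 5.24002591e+02 -2.90563256e+02 -5.06110562e-01] 0.7866541353383458 at nominal 0.7690140845070422
38 [ 5.26567572e+02 -2.92633607e+02 -4.79618780e-01] 0.9035714285714286 at nominal 0.7313587050111934
50 [ 5.32344657e+02 -2.95449797e+02 -4.73452233e-01] 0.9085102710167443 at nominal 0.6905908798972383
```

{"op": "move_arm", "data": {"rows": [[0,0,-0.3,0,0],[0,0,-0.3,0,0],[0,0,-0.4,0,0]]}}

```text
t: 18.1
ee_pos: [521.3, -291.1, 143.9]
orientation: [3.059, -0.715, -0.0]
ft_force: [-1.5, -3.4, -3.4]
width: 11.5
grasp_force: 29.9
```

{"op": "move_arm", "data": {"rows": [[0,0,-3,0,0],[0,0,-4,0,0],[0,0,-4,0,0],[0,0,-4,0,0]]}}

```text
t: 18.6
ee_pos: [521.6, -290.2, 295.6]
orientation: [-3.058, 0.715, -0.001]
ft_force: [1.1, 0.1, -2.0]
width: 11.2
grasp_force: 29.9
```

{"op": "move_arm", "data": {"rows": [[-3.34,-4.23,0,0,0],[-3.34,-4.23,0,0,0],[-3.34,-4.23,0,0,0],[-3.34,-4.23,0,0,0],[-3.34,-4.23,0,0,0],[-3.34,-4.23,0,0,0],[-3.34,-4.23,0,0,0],[-3.34,-4.23,0,0,0],[-3.34,-4.23,0,0,0],[-3.34,-4.23,0,0,0]]}}

```text
t: 19.85
ee_pos: [408.6, 238.6, 294.5]
orientation: [-3.057, 0.715, 0.0]
ft_force: [0.8, 0.5, -2.2]
width: 11.0
grasp_force: 29.9
```

{"op": "move_arm", "data": {"rows": [[0,0,0,-10.3,0],[0,0,0,-10.3,0],[0,0,0,-10.3,0],[0,0,0,-10.1,0],[0,0,0,0,0],[0,0,0,0,0]]}}

```text
t: 20.6
ee_pos: [409.4, 236.5, 294.0]
orientation: [-3.116, -0.396, -0.0]
ft_force: [-0.3, 0.2, -0.4]
width: 11.3
grasp_force: 30.0
```

```bash
cat > bin.py <<'E'
from h import *
from fit import mask
from scipy.optimize import minimize
s=get_obs();p=np.array(s["ee_pos"]);M=R.from_rotvec(s["orientation"]).as_matrix();print(p,s["orientation"],s["t"],s["width"],s["qpos"][5])
c=optics.calibration("wrist");optics.get_image("wrist")
g=max(spotter.regions_of("wrist","nozzle"),key=lambda r:r["conf"])["region"]
w0=np.arctan2(M[1,0],M[0,0])
for k in(72,78,83.5,90,96):
    f=lambda v:1-(mask(c,v,p[2]-k)[:325]&g[:325]).sum()/(mask(c,v,p[2]-k)[:325]|g[:325]).sum()
    b=minimize(f,[p[0],p[1],w0],method="Nelder-Mead",options=dict(initial_simplex=[[p[0],p[1],w0],[p[0]+8,p[1],w0],[p[0],p[1]+8,w0],[p[0],p[1],w0+.15]]))
    print(k,"IoU",round(1-b.fun,3),"axis in tool",np.round(M.T@(np.r_[b.x[:2],p[2]]-p),1),"dyaw",round(b.x[2]-w0,3))
for n in("scene","top","wrist"):
    c=optics.calibration(n)
    im=optics.get_image(n);cv2.imwrite(f"pics/{n}_bin.png",im)
    for r in spotter.regions_of(n,"bin")[:1]:
        m=r["region"].astype(np.uint8);h=cv2.findContours(m,0,2)[0];h=max(h,key=cv2.contourArea)
        a=cv2.approxPolyDP(cv2.convexHull(h),3,True)[:,0]
        print(n,round(r["conf"],2));print([(q.tolist(),np.round(atz(c,q,150)[:2]).tolist(),np.round(atz(c,q,0)[:2]).tolist()) for q in a])
E
python3 bin.py
```

```text
[409.40686643 236.47995993 293.98735333] [-3.11585003e+00 -3.95793147e-01 -2.28928790e-04] 20.6 11.28660065655747 1.8160584892257172
72 IoU 0.796 axis in tool [10.2 -1.5  0. ] dyaw -0.055
78 IoU 0.848 axis in tool [11.5 -0.2  0. ] dyaw -0.025
83.5 IoU 0.908 axis in tool [11.2 -0.6  0. ] dyaw -0.038
90 IoU 0.943 axis in tool [ 8.6 -0.6  0. ] dyaw -0.044
96 IoU 0.906 axis in tool [ 6.8 -0.1  0. ] dyaw -0.043
scene 0.92
[([173, 164], [406.0, 306.0], [503.0, 517.0]), ([208, 176], [444.0, 185.0], [550.0, 366.0]), ([214, 213], [364.0, 49.0], [451.0, 198.0]), ([193, 235], [283.0, 22.0], [351.0, 164.0]), ([158, 220], [250.0, 125.0], [310.0, 292.0]), ([148, 185], [303.0, 269.0], [376.0, 470.0])]
top 0.57
[([209, 255], [440.0, 169.0], [448.0, 191.0]), ([219, 295], [348.0, 144.0], [343.0, 163.0]), ([181, 306], [323.0, 231.0], [314.0, 263.0]), ([171, 281], [380.0, 256.0], [379.0, 291.0]), ([198, 252], [447.0, 194.0], [455.0, 221.0])]
wrist 0.69
[([321, 142], [464.0, 215.0], [451.0, 194.0]), ([340, 164], [450.0, 194.0], [430.0, 163.0]), ([337, 279], [345.0, 164.0], [274.0, 118.0]), ([200, 282], [310.0, 288.0], [221.0, 303.0]), ([187, 169], [413.0, 319.0], [375.0, 349.0]), ([217, 144], [440.0, 299.0], [416.0, 319.0])]
```

{"op": "move_arm", "data": {"rows": [[-0.77,-0.2,0,-4,0],[0,0,4,0,0],[0,0,4,0,0],[0,0,4,0,0],[0,0,0,0,0]]}}

```text
t: 21.62
ee_pos: [399.8, 235.1, 171.5]
orientation: [3.098, 0.509, -0.009]
ft_force: [-0.1, 0.1, -1.2]
width: 11.1
grasp_force: 30.0
```

```bash
cat > fit2.py <<'E'
from h import *
import fit
from scipy.optimize import minimize
s=get_obs();p=np.array(s["ee_pos"]);M=R.from_rotvec(s["orientation"]).as_matrix();print(p,s["t"],s["ft_force"])
G=[]
for n in("wrist","scene","top"):
    c=optics.calibration(n);im=optics.get_image(n);cv2.imwrite(f"pics/{n}_f2.png",im)
    r=spotter.regions_of(n,"nozzle")
    if r: G.append((n,c,r[0]["region"]));print(n,round(r[0]["conf"],2),r[0]["region"].sum(),np.round(r[0]["point"]))
C0=fit.C.copy()
w0=np.arctan2(M[1,0],M[0,0])
def pose(v):
    xt,yt,dy,k,pi=v   # tube point at local z=105 lies at tool xt,yt, height TCP-k+105
    L=C0-[0,0,105];fit.C=L@R.from_euler("y",pi).as_matrix().T
    o=p+M@np.array([xt,yt,0]);return (o[0],o[1],w0+dy),p[2]-k+105
def f(v):
    a,z=pose(v);t=0
    for n,c,g in G:
        if n!="wrist": continue
        m=fit.mask(c,a,z);h=slice(0,325);t+=1-(m[h]&g[h]).sum()/max(1,(m[h]|g[h]).sum())
    return t+ (v[4]/.5)**2*.1
v0=np.array([6,0,0,85,.03]);S=np.vstack([v0]+[v0+d for d in np.diag([5,4,.1,8,.08])])
b=minimize(f,v0,method="Nelder-Mead",options=dict(initial_simplex=S,maxiter=400));print(np.round(b.x,3),b.fun)
a,z=pose(b.x)
pi=b.x[4];T=R.from_euler("y",pi).as_matrix()
for nm,l in(("foot",(0,0,0)),("bend",(22,0,134)),("tip",(44,0,83))):
    q=T@(np.array(l)-[0,0,105]);w=a[2];X=np.array([a[0]+np.cos(w)*q[0]-np.sin(w)*q[1],a[1]+np.sin(w)*q[0]+np.cos(w)*q[1],z+q[2]])
    d=X[:2]-[377.5,238];print(nm,np.round(X),"bin frame",np.round([d@[.961,.275],d@[-.275,.961]],1))
print("nozzle yaw",a[2])
E
python3 fit2.py
```

```text
[399.81019705 235.1270124  171.52989024] 21.625 [-0.1033543   0.13214657 -1.17762828]
wrist 0.89 5167 [281. 231.]
scene 0.64 126 [189. 177.]
top 0.49 233 [369. 215.]
[ 9.0350e+00 -3.8700e-01 -3.6000e-02  8.9977e+01  5.8000e-02] 0.048924370130460665
foot [402. 237.  82.] bin frame [23.5 -8.2]
bend [431. 245. 214.] bin frame [53.3 -7.8]
tip [449. 251. 162.] bin frame [72.3 -7.6]
nozzle yaw 0.289785664755414
```

{"op": "move_arm", "data": {"rows": [[0,0,2,0,0],[0,0,2,0,0],[0,0,1.2,0,0],[0,0,0,0,0]]}}

```text
t: 22.42
ee_pos: [401.5, 236.1, 121.6]
orientation: [3.1, 0.509, -0.001]
ft_force: [0.4, -0.2, -1.6]
width: 11.4
grasp_force: 30.0
```

{"op": "move_arm", "data": {"rows": [[0,0,0.2,0,0],[0,0,0.2,0,0],[0,0,0.2,0,0]]}}

```text
t: 22.8
ee_pos: [401.8, 236.3, 115.9]
orientation: [-3.1, -0.51, -0.001]
ft_force: [-0.1, -0.3, -0.8]
width: 11.0
grasp_force: 30.0
```

{"op": "move_arm", "data": {"rows": [[0,0,0.2,0,0],[0,0,0.2,0,0]]}}

```text
t: 23.05
ee_pos: [401.6, 236.2, 111.6]
orientation: [-3.1, -0.51, -0.0]
ft_force: [-0.2, -0.7, -1.7]
width: 11.7
grasp_force: 30.0
```

{"op": "move_arm", "data": {"rows": [[0,0,0.15,0,0],[0,0,0.15,0,0]]}}

```text
t: 23.3
ee_pos: [401.6, 236.2, 108.5]
orientation: [3.1, 0.51, -0.0]
ft_force: [-0.3, -0.6, -1.1]
width: 11.1
grasp_force: 30.0
```

{"op": "move_arm", "data": {"rows": [[0,0,0.15,0,0],[0,0,0.15,0,0]]}}

```text
t: 23.55
ee_pos: [401.7, 236.2, 105.6]
orientation: [3.1, 0.509, 0.0]
ft_force: [-0.5, -0.3, -2.0]
width: 11.3
grasp_force: 30.0
```

{"op": "move_arm", "data": {"rows": [[0,0,0.15,0,0],[0,0,0.15,0,0]]}}

```text
t: 23.8
ee_pos: [401.6, 236.2, 102.6]
orientation: [3.1, 0.51, -0.0]
ft_force: [0.9, 0.1, -1.7]
width: 11.5
grasp_force: 30.0
```

{"op": "move_arm", "data": {"rows": [[0,0,0.1,0,0],[0,0,0.1,0,0],[0,0,0.1,0,0]]}}

```text
t: 24.18
ee_pos: [402.6, 236.8, 100.7]
orientation: [-3.099, -0.51, -0.004]
ft_force: [-3.0, 0.1, 12.9]
width: 11.5
grasp_force: 30.1
```

{"op": "move_arm", "data": {"rows": [[0,0,0.1,0,0],[0,0,0.1,0,0]]}}

```text
t: 24.42
ee_pos: [402.9, 236.9, 99.0]
orientation: [-3.099, -0.51, -0.005]
ft_force: [-1.0, -0.3, 14.0]
width: 11.1
grasp_force: 30.0
```

{"op": "move_arm", "data": {"rows": [[0,0,0.1,0,0],[0,0,0.1,0,0]]}}

```text
t: 24.68
ee_pos: [400.6, 235.8, 95.8]
orientation: [3.099, 0.509, -0.003]
ft_force: [-2.6, -0.5, 2.1]
width: 1.2
grasp_force: 1.5
```

```bash
python3 -c "
from h import *
s=get_obs();print(s['ee_pos'],s['t'],s['width'],s['ft_force'])
w=optics.get_image('wrist');im=optics.get_image('scene')
cv2.imwrite('pics/v5.png',cv2.hconcat([cv2.resize(w,(440,330)),cv2.resize(im[145:255,120:240],(360,330),interpolation=2)]))"
```

```text
[400.62635663 235.75639413  95.83791583] 24.675 1.2321702047431577 [-2.60310661 -0.53861265  2.08677569]
```

View pics/v5.png

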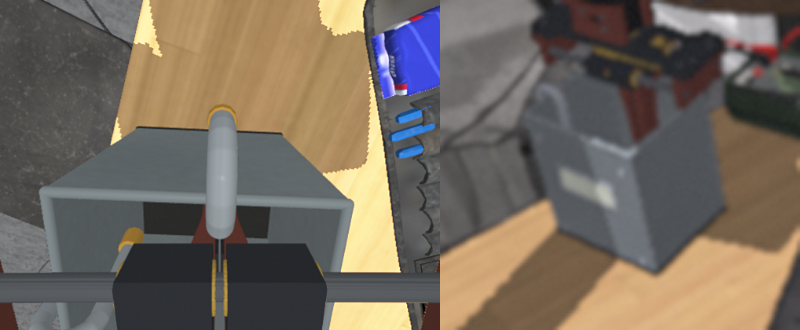

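{"op": "move_arm", "data": {"rows": [[-0.5,0,0,0,0],[-1,0,0,0,0],[0,0,-2,0,0],[0,0,-4,0,0],[0,0,-5,0,0],[0,0,-5,0,0],[0,0,-3,0,0],[0,0,0,0,0],[0,0,0,0,0]]}}

```text
t: 25.9
ee_pos: [386.6, 230.9, 284.6]
orientation: [3.1, 0.51, -0.002]
ft_force: [0.5, -0.7, -0.6]
width: 0.5
grasp_force: 0.0
```

```bash
sed -i 's/v0=np.array(\[6,0,0,85,.03\])/v0=np.array([24,0,0,p[2]-16,.05])/' fit2.py; python3 fit2.py; python3 -c "
from h import *
for n in('wrist','top','scene'):
  c=optics.calibration(n);optics.get_image(n)
  for l,z in(('spare_nozzle',150),('blank_plug',95),('collar_right_top',81)):
    for r in spotter.find_in(n,l)[:1]: print(n,l,round(r['conf'],2),np.round(r['point']),np.round(atz(c,r['point'],z)))
"
```

```text
[386.61647554 230.94978697 284.63627427] 25.9 [ 0.48396195 -0.69609313 -0.62975366]
wrist 0.63 1166 [283. 129.]
scene 0.56 123 [192. 173.]
top 0.54 93 [178. 250.]
[ 3.22030e+01  3.60000e-02 -3.60000e-02  2.76359e+02 -8.90000e-02] 0.1074196213103641
foot [426. 244.   9.] bin frame [48.3 -7.7]
bend [436. 247. 144.] bin frame [58.3 -7.6]
tip [461. 254.  95.] bin frame [84.7 -7.3]
nozzle yaw 0.28995259618319125
wrist spare_nozzle 0.59 [202. 219.] [349. 290. 150.]
top blank_plug 0.55 [372. 216.] [ 540. -224.   95.]
top collar_right_top 0.77 [402. 225.] [ 519. -301.   81.]
scene spare_nozzle 0.37 [193. 174.] [420. 224. 150.]
scene blank_plug 0.58 [347. 251.] [ 541. -232.   95.]
scene collar_right_top 0.73 [361. 276.] [ 516. -295.   81.]
```

```bash
python3 -c "
from workcell import close_job
print(close_job())"
```

```text
the job is handed in; nothing more can be done
None
```

I took the nozzle off the stand and hung it over the bin's back rim: plug end inside and just clear of the floor, spout outside. The blanking plug and spare nozzle are still in place, and I handed the job in at about 26 s; the tube slipped out of the fingers just as it seated on the rim, but a check afterwards showed it hanging there.

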